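# Set a specimen dish under the swing-arm microscope

## Robot

A 7-joint arm with a two-finger parallel gripper is mounted at the origin on the work surface. World frame = base frame: x ahead of the robot, y to its left, z up, the work surface at z = 0. Lengths are in m, angles in rad, forces in N, time in s.
With the tool pointing down it reaches from about 0.4 to 0.875 m from the base axis. Payload 19.3 kg.
Tool frame: the origin (TCP) lies between the finger pads; the fingertips stand 8 mm ahead of it and the grasp point (between the pads) lies 11 mm behind it (ctrl.tip_extent is the distance from the TCP to the fingertips, in m); z points along the fingers, y is the line along which they close (so a half turn about z gives the same grasp; the last joint's range is limited). The gripper opens to 85 mm and grips with 20 to 120 N. Pads are 22 mm wide; open, the fingers measure 114 mm over their backs; the gripper's body (76 mm by 85 mm) begins 54 mm behind the grasp point. The pads swing forward as they close: fully open they stand 13 mm farther back than shut.
Start: joints at [-1.363, 0.521, -0.036, 1.599, 0.021, 1.021, -0.113], TCP at [0.171, 0.601, 0.239] pointing down, gripper open.
Joint ranges: [-2.91, 2.91], [-0.3, 2.13], [-1.5, 1.42], [0.17, 2.43], [-1.26, 4.41], [0.16, 1.93], [-2.52, 2.52]. Speed limits (rad/s): [1.89, 1.89, 2.39, 2.39, 3.01, 3.01, 3.01].

## Interface

Orientations are given as a unit quaternion [w, x, y, z].
In Python, from station import ctrl gives the robot as it stands.
- The arm moves only by the shell command python3 -m pendant 'ROWS' [FORCE]. ROWS is JSON, a list of rows, each a list of 3 entries, a list of its own where there are three numbers: the shift along the tool's x, y, z normalised to -1 to 1, where 1 is 100 mm, then the turn, a rotation vector about the tool's x, y, z normalised to -1 to 1, where 1 is 120 degrees, then the opening, from 0 (shut) to 1 (fully open). In form: [[[tx, ty, tz], [ax, ay, az], claw], ...]. A call has 1 to 10 rows; each row is the pose to reach, as a shift and turn from the pose commanded when the call began, along the tool's axes at that moment; what a row does not reach only later rows make up. A row lasts 1/12 s, in which the tool goes at most 41.7 mm and 7.16 degrees, less where a joint would pass 70% of its speed; a pose out of reach is approached as far as the arm can. A call with a number of a shift or a turn outside -1 to 1 is refused whole. A call with a gripper value outside its range is refused whole. The fingers move at their own pace and stop on an object; FORCE is the grip in N (left out, the last holds). Time passes only in rows, so rows that repeat a pose let the fingers close. It gives the time, the measured TCP pose, the force, the opening and the grip force at its end, in the units of the state.
- ctrl.state(): the state, without advancing time (a new reading comes with each control period).
- ctrl.get_image(name): name is "scene" or "top" or "wrist"; returns a dict with "img" (480x640x3 uint8, blue, green, red), "camera_matrix" (3x3 intrinsics, pixels), "R" (3x3) and "t" (3): a world point X has camera coordinates R X + t. Camera axes: x right, y down, z forward; pixel columns grow to the right and rows downward; lengths in m; the calibration is good to about 2 mm. The wrist camera is an equidistant fisheye: a pixel r from the principal point sees the ray r / f radians off the axis. A picture is of the moment at which its call begins. There is no depth.
- ctrl.sign_off(): hands the job in; it is judged then, once.
Trained networks look in the newest picture that a camera, given by its name, has taken for a name from the list of things; names that differ only in an ending like _2 or _b are one class to them, and where a whole thing is asked for, a point or a joint stands for the part that bears it (a point fixed in the world has none). Each returns a list of dicts, best first, with "score" (0 to 1); they miss things now and then, are a little off and sometimes report something else, mostly with a low value. They report only what shows in the picture. A call takes as long as a camera call.
- ctrl.look_for(camera, query): "extent" ([left, top, width, height] in pixels, round what is visible of it).
- ctrl.cut_out(camera, query): "pixels" (480x640 bool, what is visible of it) and "extent" ([left, top, width, height] in pixels, round what is visible of it).
The state is a dict: "time": time; "qpos": joint angles; "dq": joint speeds; "joint_efforts": joint torques, N m; "position": TCP position; "ee_rot": TCP orientation; "force": force on the tool from outside, world axes, zero at the start; "moment": the same for the moment, N m; "grip_width": finger opening in m; "gripper_force": force on a finger pad.
Only numpy, scipy, OpenCV 4.12 (cv2) and the standard library are available. Lean on these libraries where they do the work, as an engineer would, in place of code of your own. Each camera call takes 0.05 s, during which the arm holds its last target. There are 200 camera calls.

## Task

Get the beetle ready for viewing: with your fingertips slide the small round glass dish across the microscope's white base plate until it is centred on the round black stage disc, then push the swing arm round until it rests against its stop pin, with the lens over the dish. Only push: the dish is glass, so nudge it lightly, keep it flat on the plate and do not pinch or pick it up. Leave the dish where you centred it and everything else on the bench where it is.

Things in the scene. Friction and masses are not known exactly. Their poses are not given: they have to be found in the camera images.
- stand: Microscope stand, fixed to the bench: a white base plate 300 mm (its x) by 360 mm (its y), top face 20 mm above the bench, with an upright steel column (28 mm diameter, top 261 mm above the bench) near its far edge. Origin: centre of the plate's underside; x points from the front edge to the column edge, y to the left.
- stop_pin (a point): Top of the fixed steel stop pin (8 mm diameter, top 184 mm above the bench) on a bracket 58 mm in front of the column's axis and 13.5 mm to its left; the arm's bar comes to rest against its right side.
- stage_centre (a point): Centre of the black stage disc (100 mm diameter, flush in the plate), on the plate's top face, 170 mm in front of the column. x, y as the stand.
- pivot (a point): Point on the column's axis at the height of the plate's top face; the swing arm turns about the vertical line through it.
- swing_arm (a joint): Swing arm angle, rad: 0 = resting against the stop pin, pointing to the front with the lens straight above stage_centre; it grows as the arm swings to the right (the stand's -y), up to 1.5. It stays where it is left; pushing at the holder ring takes about 2 N.
- holder (a point): Centre of the black holder ring (54 mm diameter, 30 mm high) at the arm's end, 170 mm from the pivot axis and 167 mm above the bench. Through it stands the white camera barrel, 38 mm diameter, top 206 mm above the bench. A grey bar 18 mm wide and 20 mm high, centred at this height, joins the ring to a 44 mm collar on the column.
- lens (a point): Centre of the lens at the foot of the camera barrel, 87 mm above the bench, 170 mm from the pivot axis.
- dish: The small round lidded glass dish with a beetle on white paper inside: the lid is 60 mm in diameter and its skirt spans 5 to 16 mm above the plate, the foot is 55 mm in diameter; 16 mm high in all, about 60 g. Loose on the left part of the base plate. Origin: centre of its underside, z up.
- glass_block: Bystander: square glass block 40 x 40 x 16 mm on the base plate, back left. Origin: centre of the underside.
- vial: Bystander: upright glass vial with black cap, 25 mm diameter, 52 mm high, on the base plate, front right. Origin: centre of the underside.
- forceps: Bystander: steel forceps 130 mm long, 8 mm high, lying on the right part of the base plate, points along its x. Origin: about the middle, on the underside.
- big_dish: Bystander: large round glass dish, 90 mm diameter, 18 mm high, empty but for white paper, on the bench to the left. Origin: centre of the underside.
- slide_box: Bystander: grey slide box 87 x 102 x 35 mm on the bench to the right. Origin: centre of the underside.
- reagent: Bystander: amber bottle, 44 mm diameter, 90 mm high, on the bench to the right. Origin: centre of the underside.
- wash_bottle: Bystander: white wash bottle with a bent spout, 62 mm diameter, 208 mm high, on the bench at the back left. Origin: centre of the underside.

How it is judged:
By the outcome, as a careful person would: the job done as asked, in the order asked, and still so for the second after the job is handed in, with the robot touching nothing.
It also fails if it takes over 64 s, if anything falls off the work surface, if the arm or the gripper's body presses on something with over 40 N, if the wrist force passes 120 N, or if a joint passes its speed limit or range.

## Working session

There is one attempt and no reset: what is moved stays moved. The work goes in short steps, Python scripts to look and compute and a shell command to move; the robot and the scene stay as the last step left them, time stands still between calls to the robot, and variables do not carry over. Pictures are saved under pics/ and viewed, at most 10 in all, crops included, and the job is handed in when it is done.

```bash
mkdir -p pics; ls
cat > h.py <<'E'
import numpy as np, cv2
from station import ctrl
def ray(c,u,v):
    K=c["camera_matrix"];R=np.array(c["R"]);t=np.array(c["t"])
    d=np.array([(u-K[0][2])/K[0][0],(v-K[1][2])/K[1][1],1.]);return -R.T@t,R.T@d
def atz(c,u,v,z):
    o,d=ray(c,u,v);return o+d*(z-o[2])/d[2]
def proj(c,X):
    p=np.array(c["camera_matrix"])@(np.array(c["R"])@np.array(X)+np.array(c["t"]));return p[:2]/p[2]
E
python3 - <<'E'
from h import *
for n in("scene","top"):
    c=ctrl.get_image(n);cv2.imwrite(f"pics/{n}0.png",c["img"])
    print(n,-np.array(c["R"]).T@c["t"])
    for q in("dish","stage_centre","stand","holder","stop_pin","vial","glass_block","forceps","swing_arm","lens","wash_bottle","big_dish"):
        for r in ctrl.look_for(n,q)[:2]:
            e=r["extent"];print(q,round(r["score"],2),np.round(e),np.round(atz(c,e[0]+e[2]/2,e[1]+e[3]/2,.02),3))
s=ctrl.state();print(s["position"],s["ee_rot"],s["time"])
E
```

```text
pics
scene [1.22611174 0.41311857 1.00398646]
dish 0.98 [336. 260.  24.  17.] [0.502 0.031 0.02 ]
stage_centre 0.73 [211. 211.  84.  70.] [ 0.573 -0.206  0.02 ]
stand 0.71 [212. 212. 182. 137.] [ 0.593 -0.039  0.02 ]
holder 0.69 [211. 212.  82.  67.] [ 0.573 -0.208  0.02 ]
stop_pin 0.77 [208. 212. 188. 140.] [ 0.597 -0.039  0.02 ]
stop_pin 0.58 [215. 211.  76.  73.] [ 0.576 -0.203  0.02 ]
vial 0.51 [288. 213.  11.  20.] [ 0.45  -0.166  0.02 ]
glass_block 0.79 [320. 309.  22.  24.] [0.654 0.078 0.02 ]
glass_block 0.2 [334. 258.  29.  21.] [0.5   0.033 0.02 ]
forceps 0.66 [248. 226.  30.  36.] [ 0.553 -0.188  0.02 ]
forceps 0.39 [212. 213. 186. 135.] [ 0.59  -0.035  0.02 ]
swing_arm 0.71 [210. 209.  84.  75.] [ 0.573 -0.207  0.02 ]
lens 0.9 [210. 210.  84.  76.] [ 0.577 -0.203  0.02 ]
wash_bottle 0.84 [457. 314.  42.  96.] [0.569 0.394 0.02 ]
wash_bottle 0.6 [261. 228.  12.  21.] [ 0.532 -0.191  0.02 ]
big_dish 0.75 [488. 322.  37.  34.] [0.48  0.423 0.02 ]
top [ 0.49393931 -0.02218742  1.3472995 ]
dish 0.87 [296. 256.  17.  22.] [0.509 0.039 0.02 ]
stage_centre 0.9 [267. 180. 138. 130
[... 177 characters left out ...]
0.567 -0.056  0.02 ]
vial 0.59 [370. 282.  11.   8.] [ 0.454 -0.16   0.02 ]
glass_block 0.62 [281. 205.  14.  20.] [0.662 0.084 0.02 ]
swing_arm 0.68 [316. 188.  93.  27.] [ 0.694 -0.128  0.02 ]
swing_arm 0.6 [386. 267.   3.   5.] [ 0.498 -0.197  0.02 ]
lens 0.58 [318. 189.  89.  28.] [ 0.691 -0.129  0.02 ]
lens 0.41 [158. 264.  33.  35.] [0.474 0.411 0.02 ]
wash_bottle 0.88 [150. 214.  36.  32.] [0.624 0.427 0.02 ]
wash_bottle 0.59 [268. 183. 140. 124.] [ 0.572 -0.057  0.02 ]
big_dish 0.6 [155. 263.  34.  34.] [0.479 0.417 0.02 ]
big_dish 0.31 [461. 186.  23.  20.] [ 0.705 -0.446  0.02 ]
[0.17141834 0.60101608 0.2392742 ] [ 6.04880177e-06  1.38472306e-01  9.90366306e-01 -2.93876797e-05] 1.3
```

View pics/scene0.png

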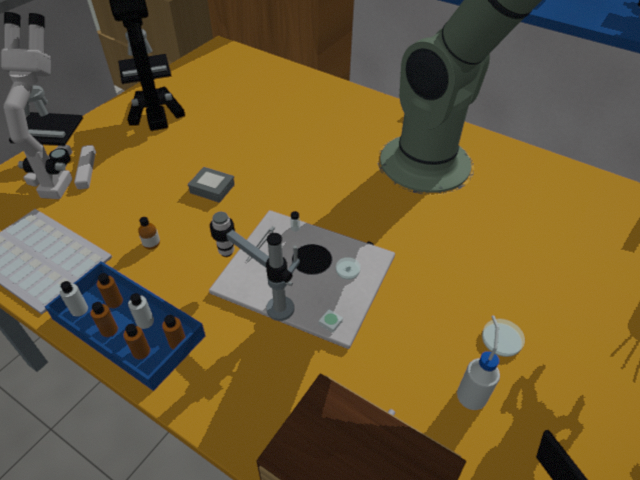

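View pics/top0.png

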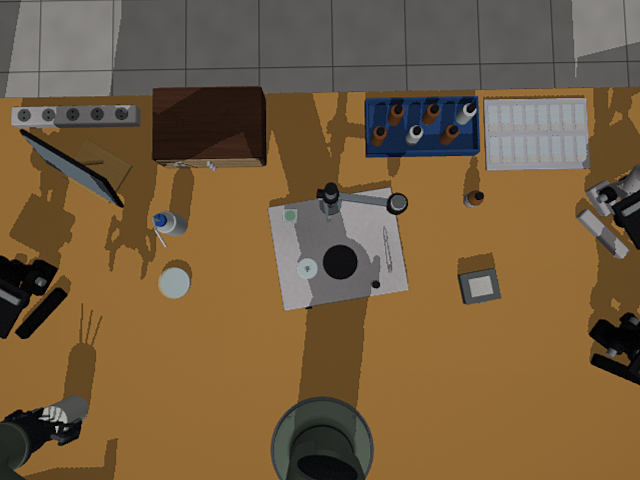

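The scene picture shows the dish (347,268) just left of the black disc (313,259), and the swing arm sticking out right (holder at 222,225). In the top picture the disc is at (340,262), the dish at (307,268), the column foot near (331,205) and the holder at (397,203).

Run:
```python
from h import *
for n,(u0,v0) in(("scene",(313,259)),("top",(340,262))):
    c=ctrl.get_image(n);g=c["img"].max(2)
    m=(g<45).astype(np.uint8);k,l,st,ce=cv2.connectedComponentsWithStats(m)
    i=l[v0,u0];print(n,"disc",st[i],ce[i],atz(c,*ce[i],.02),"f",c["camera_matrix"][0][0])
    for q,z in(("dish",.03),("glass_block",.028),("vial",.06),("stand",.02),("forceps",.024),("holder",.167)):
        for r in ctrl.cut_out(n,q)[:1]:
            p=r["pixels"];ys,xs=np.nonzero(p);print(q,round(r["score"],2),p.sum(),np.round(r["extent"]),xs.mean(),ys.mean(),np.round(atz(c,xs.mean(),ys.mean(),z),4))
            if q=="stand":
                h=cv2.convexHull(np.c_[xs,ys].astype(np.int32));a=cv2.approxPolyDP(h,6,True)[:,0]
                print([np.round(atz(c,*x,.02)[:2],3).tolist() for x in a])
    if n=="top":
        cv2.imwrite("pics/topcrop.png",cv2.resize(c["img"][175:320,255:415],None,fx=5,fy=4.1*5/4.1/1.21*1.0 if 0 else 4.1,interpolation=cv2.INTER_CUBIC))
```

```text
scene disc [296 245  36  29 825] [313.0169697  258.88848485] [ 0.52307028 -0.05618296  0.02      ] f 524.7297323053923
dish 0.98 432 [337. 257.  28.  20.] 348.20601851851853 267.89814814814815 [0.5069 0.035  0.03  ]
vial 0.59 173 [289. 213.  14.  21.] 295.01734104046244 221.16184971098266 [ 0.4723 -0.1449  0.06  ]
stand 0.62 14721 [213. 210. 184. 140.] 298.95808708647513 274.4234087358196 [ 0.5829 -0.0569  0.02  ]
[[0.394, 0.101], [0.69, 0.148], [0.741, -0.2], [0.567, -0.352], [0.527, -0.36], [0.445, -0.244]]
forceps 0.66 130 [251. 227.  24.  35.] 262.82307692307694 240.36923076923077 [ 0.5452 -0.1946  0.024 ]
holder 0.63 1760 [209. 209.  84.  72.] 243.17727272727274 246.57670454545453 [ 0.6823 -0.1298  0.167 ]
top disc [323 245  34  34 919] [339.74211099 261.67573449] [ 0.52403873 -0.06048302  0.02      ] f 466.34170616727425
dish 0.57 357 [297. 253.  21.  23.] 306.54901960784315 267.6302521008403 [0.5087 0.0337 0.03  ]
glass_block 0.55 195 [285. 208.  10.  18.] 289.374358974359 215.23589743589744 [0.6585 0.0805 0.028 ]
vial 0.48 76 [375. 283.   6.   6.] 374.38157894736844 283.7368421052632 [ 0.4609 -0.1533  0.06  ]
stand 0.94 12688 [270. 182. 134. 128.] 339.578105296343 245.85411412358133 [ 0.5691 -0.0609  0.02  ]
[[0.446, -0.249], [0.396, 0.097], [0.681, 0.142], [0.751, -0.037], [0.712, -0.246]]
forceps 0.66 15 [385. 264.   5.  10.] 389.4 269.06666666666666 [ 0.5006 -0.2005  0.024 ]
holder 0.83 969 [312. 188.  97.  26.] 369.5717234262126 200.11455108359132 [ 0.6763 -0.1354  0.167 ]
```

View pics/topcrop.png

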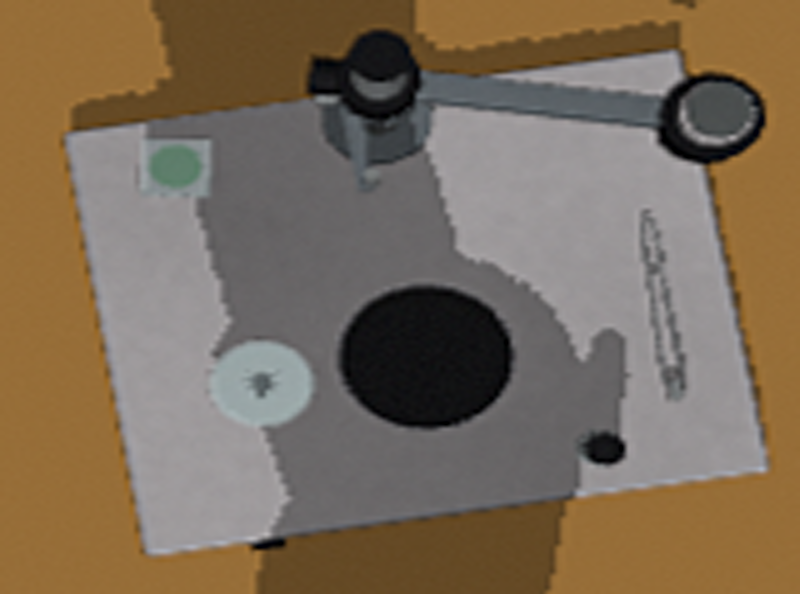

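The crop confirms the dish at crop (261,383) with a clear path to the disc (426,356), and the arm bar pointing right. I'll set the fingers 40 mm apart so the dish nestles between them, and go behind the dish.

```bash
cat >> h.py <<'E'
from scipy.spatial.transform import Rotation as Ro
def go(p,ydeg=None):
    "shift (units of 100mm) and turn (units of 120deg) in tool axes to world p, tool y at ydeg, pointing down"
    s=ctrl.state();q=np.array(s["ee_rot"]);R=Ro.from_quat(q[[1,2,3,0]])
    sh=R.inv().apply(np.array(p)-s["position"])*10
    y=R.apply([0,1,0]);cur=np.degrees(np.arctan2(y[1],y[0]))
    tv=None
    if ydeg is not None:
        a=np.radians(ydeg);Y=np.array([np.cos(a),np.sin(a),0]);Z=np.array([0,0,-1.]);X=np.cross(Y,Z)
        tv=np.round(np.degrees((R.inv()*Ro.from_matrix(np.c_[X,Y,Z])).as_rotvec())/120,4)
    print("pos",np.round(s["position"],4),"yang",round(cur,1),"shift",np.round(sh,3),"turn",tv,"t",round(s["time"],2),"F",np.round(s["force"],1),"grip",round(s["grip_width"],4))
E
python3 -m pendant '[[[-0.4,-0.35,0],[0,0,0.06],0.47],[[-0.8,-0.7,0],[0,0,0.12],0.47],[[-1,-0.87,0],[0,0,0.18],0.47],[[-1,-0.87,0],[0,0,0.24],0.47],[[-1,-0.87,0],[0,0,0.3],0.47],[[-1,-0.87,0],[0,0,0.36],0.47],[[-1,-0.87,0],[0,0,0.42],0.47],[[-1,-0.87,0],[0,0,0.48],0.47],[[-1,-0.87,0],[0,0,0.537],0.47],[[-1,-0.87,0],[0,0,0.537],0.47]]'
python3 -c "
from h import *
print(ctrl.tip_extent);go([.496,.103,.12],9.6)"
```

```text
time: 2.83
position: [0.2436, 0.49, 0.2393]
ee_rot: [0.0, 0.648, 0.762, 0.0]
force: [0.3, 0.1, -0.3]
grip_width: 0.0399
gripper_force: 0.0
0.008
pos [0.2436 0.49   0.2393] yang 9.3 shift [-4.226  1.867  1.194] turn [ 0.0001 -0.     -0.0027] t 2.83 F [ 0.3  0.1 -0.3] grip 0.0399
```

```bash
for i in 1 2 3; do python3 -m pendant '[[[-0.35,0.15,0],[0,0,0],0.47],[[-0.7,0.3,0],[0,0,0],0.47],[[-1,0.45,0.1],[0,0,0],0.47],[[-1,0.45,0.1],[0,0,0],0.47]]' >/dev/null; done
python3 -m pendant '[[[-0.35,0.15,0.1],[0,0,0],0.47],[[-0.7,0.3,0.3],[0,0,0],0.47],[[-1,0.45,0.5],[0,0,0],0.47],[[-1,0.45,0.5],[0,0,0],0.47],[[-1,0.45,0.5],[0,0,0],0.47]]'
python3 - <<'E'
from h import *
go([.496,.103,.05],9.6)
c=ctrl.get_image("wrist");cv2.imwrite("pics/w1.png",c["img"]);print(c["camera_matrix"],-np.array(c["R"]).T@c["t"])
E
```

```text
time: 4.25
position: [0.4884, 0.1237, 0.1582]
ee_rot: [-0.0, 0.645, 0.764, -0.001]
force: [-0.1, 0.8, 0.5]
grip_width: 0.0397
gripper_force: 0.0
pos [0.4884 0.1237 0.1582] yang 9.6 shift [-0.216  0.042  1.082] turn [-0.0009  0.0005  0.0004] t 4.25 F [-0.1  0.8  0.5] grip 0.0397
[[371.64829954   0.         322.53428626]
 [  0.         371.64829954 239.10152075]
 [  0.           0.           1.        ]] [0.47720723 0.19096506 0.29276168]
```

View pics/w1.png

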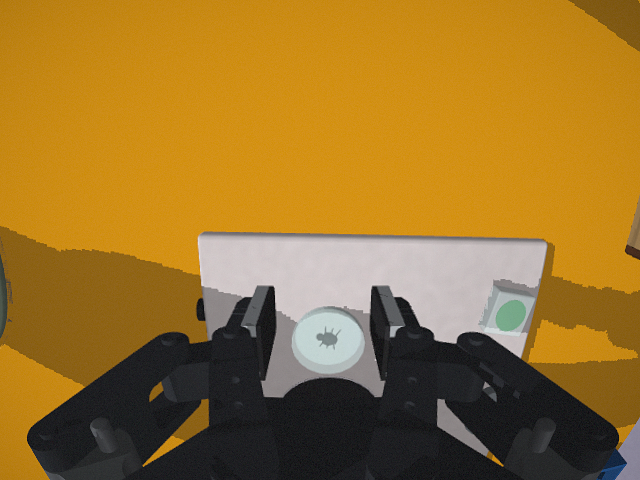

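The wrist picture shows the dish at (328,341) ahead of and between the fingers, and the plate's left edge at row ~236. I'll measure the dish from here.

```bash
cat >> h.py <<'E'
def watz(c,u,v,z):
    K=np.array(c["camera_matrix"]);R=np.array(c["R"]);a=(u-K[0,2])/K[0,0];b=(v-K[1,2])/K[1,1];r=np.hypot(a,b)
    d=R.T@np.array([a/r*np.sin(r),b/r*np.sin(r),np.cos(r)]);o=-R.T@np.array(c["t"]);return o+d*(z-o[2])/d[2]
E
python3 - <<'E'
from h import *
c=ctrl.get_image("wrist")
for q,z in(("dish",.034),("glass_block",.028)):
    for r in ctrl.cut_out("wrist",q)[:1]:
        ys,xs=np.nonzero(r["pixels"]);(e,ax,an)=cv2.minAreaRect(np.c_[xs,ys].astype(np.int32))
        print(q,r["score"],r["extent"],xs.mean(),ys.mean(),watz(c,xs.mean(),ys.mean(),z),e)
for u,v,z in((292,340,.031),(364,340,.031),(328,307,.036),(201,234,.02),(547,240,.02)):print(watz(c,u,v,z))
go([.496,.103,.05],9.6)
E
```

```text
dish 0.66 [289.7, 308.2, 74.9, 65.1] 327.4134134134134 341.12362362362364 [0.50798206 0.0355487  0.034     ] (328.0, 341.0)
glass_block 0.76 [477.5, 285.4, 56.6, 53.1] 505.4023923444976 312.5023923444976 [0.65894221 0.07930998 0.028     ] (505.63665771484375, 312.74481201171875)
[0.47958703 0.02965055 0.031     ]
[0.53785997 0.03955142 0.031     ]
[0.50273373 0.06730268 0.036     ]
[0.39473751 0.10332728 0.02      ]
[0.68376478 0.14831058 0.02      ]
pos [0.4879 0.1269 0.1597] yang 9.8 shift [-0.25   0.038  1.097] turn [ 0.0003 -0.0003  0.0018] t 4.45 F [-0.2 -0.3 -0.4] grip 0.0401
```

```bash
python3 -m pendant '[[[-0.1,0.02,0.3],[0,0,0],0.47],[[-0.2,0.04,0.6],[0,0,0],0.47],[[-0.21,0.04,0.9],[0,0,0],0.47],[[-0.21,0.04,0.9],[0,0,0],0.47],[[-0.21,0.04,0.9],[0,0,0],0.47]]' >/dev/null
python3 -c "
from h import *
go([.4966,.1046,.034],9.4)"
```

```text
pos [0.495  0.1063 0.0693] yang 9.7 shift [-0.019  0.014  0.353] turn [-0.0009  0.      0.0027] t 4.87 F [ 0.  -0.1  0.6] grip 0.0401
```

Down, then approach until close to the dish (contact expected when the TCP is ~33 mm from the dish centre).

```bash
python3 -m pendant '[[[-0.02,0.01,0.18],[0,0,0],0.47],[[-0.02,0.01,0.35],[0,0,0],0.47],[[-0.02,0.01,0.35],[0,0,0],0.47],[[-0.12,0.01,0.35],[0,0,0],0.47],[[-0.22,0.01,0.35],[0,0,0],0.47],[[-0.3,0.01,0.35],[0,0,0],0.47],[[-0.3,0.01,0.35],[0,0,0],0.47],[[-0.3,0.01,0.35],[0,0,0],0.47]]'
cat > m.py <<'E'
from h import *
import sys
c=ctrl.get_image("wrist")
if len(sys.argv)>1: cv2.imwrite(sys.argv[1],c["img"])
for r in ctrl.cut_out("wrist","dish")[:1]:
    ys,xs=np.nonzero(r["pixels"]);print("wrist",round(r["score"],2),len(xs),np.round(r["extent"]),watz(c,xs.mean(),ys.mean(),.034))
for n in("scene","top"):
    c=ctrl.get_image(n)
    for r in ctrl.cut_out(n,"dish")[:1]:
        ys,xs=np.nonzero(r["pixels"]);print(n,round(r["score"],2),len(xs),np.round(r["extent"]),np.round(atz(c,xs.mean(),ys.mean(),.032),4))
go([.5235,-.058,.034],9.4)
E
python3 m.py pics/w2.png
```

```text
time: 5.53
position: [0.5021, 0.0756, 0.0351]
ee_rot: [0.0, 0.646, 0.764, 0.0]
force: [-0.4, 0.8, 0.2]
grip_width: 0.0402
gripper_force: 0.0
wrist 0.77 7112 [262. 327. 120.  74.] [0.50688497 0.04682483 0.034     ]
scene 0.77 337 [335. 258.  19.  18.] [0.5125 0.0306 0.032 ]
top 0.58 83 [312. 259.   4.  17.] [0.5067 0.0151 0.032 ]
pos [0.5016 0.0766 0.0343] yang 9.7 shift [-1.364 -0.01   0.003] turn [-0.     -0.      0.0022] t 5.83 F [-0.4 -0.4  0.3] grip 0.0405
```

View pics/w2.png

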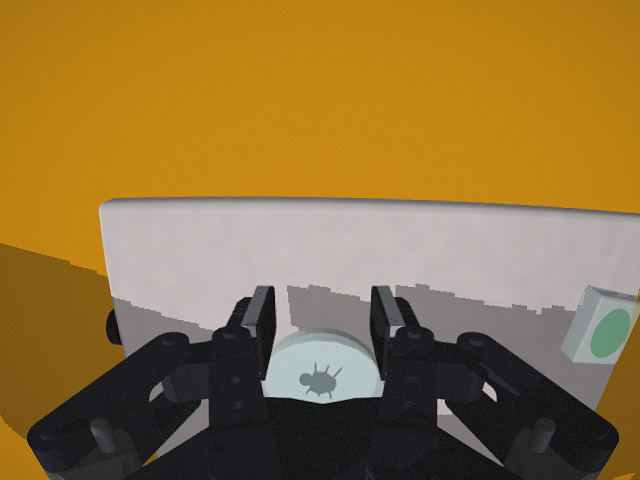

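The dish sits centred between the fingers at (320,365), nearly in contact. Pushing slowly, stopping short.

```bash
python3 -m pendant '[[[-0.06,0,0],[0,0,0],0.47],[[-0.12,0,0],[0,0,0],0.47],[[-0.18,0,0],[0,0,0],0.47],[[-0.24,0,0],[0,0,0],0.47],[[-0.3,0,0],[0,0,0],0.47],[[-0.36,0,0],[0,0,0],0.47],[[-0.42,0,0],[0,0,0],0.47],[[-0.46,0,0],[0,0,0],0.47],[[-0.48,0,0],[0,0,0],0.47],[[-0.48,0,0],[0,0,0],0.47]]'
python3 m.py
python3 -m pendant '[[[-0.06,0,0],[0,0,0],0.47],[[-0.12,0,0],[0,0,0],0.47],[[-0.18,0,0],[0,0,0],0.47],[[-0.24,0,0],[0,0,0],0.47],[[-0.3,0,0],[0,0,0],0.47],[[-0.34,0,0],[0,0,0],0.47],[[-0.36,0,0],[0,0,0],0.47],[[-0.36,0,0],[0,0,0],0.47],[[-0.36,0,0],[0,0,0],0.47]]'
python3 m.py pics/w3.png
python3 - <<'E'
from h import *
c=ctrl.get_image("scene");a=cv2.resize(c["img"][225:305,270:370],(600,480),interpolation=cv2.INTER_CUBIC);cv2.imwrite("pics/s3.png",a)
E
```

```text
time: 6.67
position: [0.5097, 0.0284, 0.0343]
ee_rot: [0.0, 0.645, 0.764, -0.0]
force: [0.4, -0.9, 0.1]
grip_width: 0.0405
gripper_force: 0.0
wrist 0.67 8798 [262. 308. 121.  93.] [0.51423793 0.00409365 0.034     ]
scene 0.54 1602 [212. 211.  80.  74.] [ 0.5952 -0.215   0.032 ]
top 0.41 935 [316. 188.  91.  28.] [ 0.6969 -0.1509  0.032 ]
pos [0.5097 0.0293 0.0343] yang 9.7 shift [-0.883 -0.01   0.003] turn [-0.     -0.      0.0022] t 6.97 F [ 0.5  0.2 -0.6] grip 0.04
time: 7.72
position: [0.5157, -0.0065, 0.0343]
ee_rot: [-0.0, 0.645, 0.764, 0.0]
force: [0.5, 0.9, 0.2]
grip_width: 0.0399
gripper_force: 0.0
wrist 0.98 8679 [259. 313. 122.  90.] [ 0.52024205 -0.03121504  0.034     ]
scene 0.77 203 [310. 250.  12.  19.] [ 0.5322 -0.0466  0.032 ]
pos [ 0.5157 -0.0063  0.0343] yang 9.7 shift [-0.522 -0.01   0.003] turn [-0.     -0.      0.0022] t 8.02 F [0.4 0.4 1. ] grip 0.0402
```

View pics/s3.png

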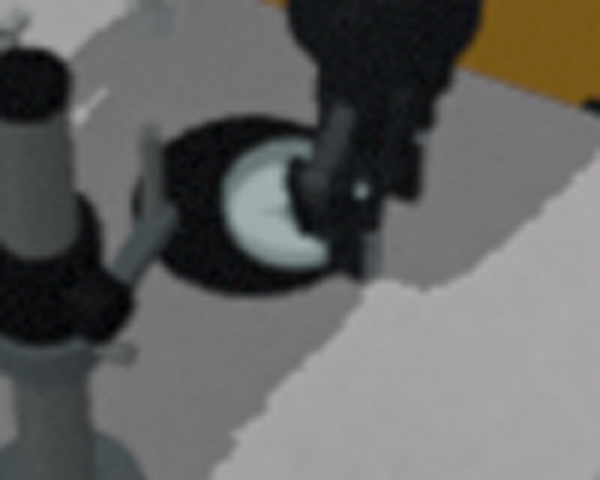

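The dish is partly over the disc, ~10-20 mm short of centre. I'll back off and measure dish versus disc unobstructed.

```bash
python3 -m pendant '[[[0.1,0,0],[0,0,0],0.47],[[0.3,0,0],[0,0,0],0.47],[[0.5,0,0],[0,0,0],0.47],[[0.7,0,-0.3],[0,0,0],0.47],[[0.9,0,-0.6],[0,0,0],0.47],[[1,0,-0.9],[0,0,0],0.47],[[1,0,-0.9],[0,0,0],0.47],[[1,0,-0.9],[0,0,0],0.47]]' >/dev/null
cat > m2.py <<'E'
from h import *
import sys
for n in("wrist","scene","top"):
    c=ctrl.get_image(n);f=watz if n=="wrist" else atz
    cv2.imwrite(f"pics/{n}_{sys.argv[1]}.png",c["img"])
    for r in ctrl.cut_out(n,"dish")[:1]:
        ys,xs=np.nonzero(r["pixels"]);print(n,round(r["score"],2),len(xs),np.round(r["extent"]),np.round(f(c,xs.mean(),ys.mean(),.034 if n!="scene" else .031),4))
    if n!="wrist":
        # disc: dark pixels + dish pixels together, near expected place
        u,v=proj(c,[.5235,-.058,.02]);g=c["img"].max(2)<45
        w=np.zeros_like(g);w[int(v)-26:int(v)+27,int(u)-27:int(u)+28]=1;ys,xs=np.nonzero(g&w)
        h=cv2.convexHull(np.c_[xs,ys].astype(np.int32));M=cv2.fitEllipse(h)
        print(" disc",np.round(M[0],1),np.round(M[1],1),np.round(atz(c,*M[0],.02),4))
go([.5235,-.058,.034],9.4)
E
python3 m2.py 4
```

```text
wrist 0.27 2701 [489. 262.  67.  59.] [0.654  0.0811 0.034 ]
scene 0.82 397 [305. 249.  28.  16.] [ 0.5226 -0.0392  0.031 ]
 disc [304.4 264.5] [34.2 52.8] [ 0.5497 -0.0637  0.02  ]
top 0.66 357 [322. 252.  22.  21.] [ 0.5206 -0.0411  0.034 ]
 disc [339.7 261.7] [33.8 34.2] [ 0.524  -0.0604  0.02  ]
pos [0.4986 0.0916 0.1235] yang 9.6 shift [-1.516 -0.003  0.896] turn [-0.0007  0.0002  0.0016] t 9.03 F [ 0.4 -0.9 -1.6] grip 0.04
```

View pics/wrist_4.png

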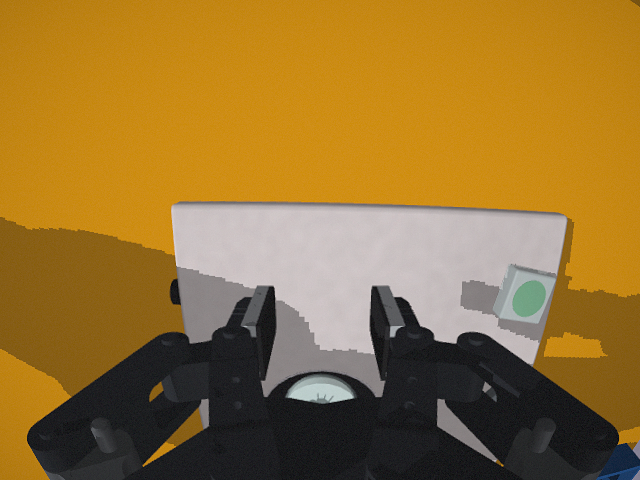

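The view shows the dish rim (320,385) still in line between the fingers, with the disc around it. Comparing within each camera, 18 mm of push remains along the same line.

```bash
python3 -m pendant '[[[0,0,0.3],[0,0,0],0.47],[[-0.1,0,0.6],[0,0,0],0.47],[[-0.3,0,0.89],[0,0,0],0.47],[[-0.5,0,0.89],[0,0,0],0.47],[[-0.7,0,0.89],[0,0,0],0.47],[[-0.9,0,0.89],[0,0,0],0.47],[[-0.92,0,0.89],[0,0,0],0.47],[[-0.92,0,0.89],[0,0,0],0.47]]' >/dev/null
python3 -c "
from h import *
go([.5186,-.0241,.0343],9.6)"
```

```text
pos [ 5.142e-01 -2.000e-04  3.480e-02] yang 9.5 shift [-0.243  0.005  0.005] turn [-0.0004  0.0002 -0.0011] t 9.7 F [-0.2  0.2 -0.7] grip 0.0399
```

```bash
python3 -m pendant '[[[-0.04,0,0],[0,0,0],0.47],[[-0.08,0,0],[0,0,0],0.47],[[-0.12,0,0],[0,0,0],0.47],[[-0.16,0,0],[0,0,0],0.47],[[-0.19,0,0],[0,0,0],0.47],[[-0.22,0,0],[0,0,0],0.47],[[-0.235,0,0],[0,0,0],0.47],[[-0.24,0,0],[0,0,0],0.47],[[-0.24,0,0],[0,0,0],0.47]]'
python3 -m pendant '[[[0.1,0,0],[0,0,0],0.47],[[0.3,0,0],[0,0,0],0.47],[[0.5,0,0],[0,0,0],0.47],[[0.6,0,-0.3],[0,0,0],0.47],[[0.7,0,-0.6],[0,0,0],0.47],[[0.7,0,-0.9],[0,0,0],0.47],[[0.7,0,-1],[0,0,0],0.47],[[0.7,0,-1],[0,0,0],0.47]]' >/dev/null
python3 - <<'E'
from h import *
for n in("scene","top"):
    c=ctrl.get_image(n);cv2.imwrite(f"pics/{n}5.png",c["img"])
    for r in ctrl.cut_out(n,"dish")[:1]:
        ys,xs=np.nonzero(r["pixels"]);print(n,round(r["score"],2),len(xs),np.round(r["extent"]),np.round(atz(c,xs.mean(),ys.mean(),.034 if n!="scene" else .031),4))
E
python3 -c "
from h import *
go([.5,-.2,.3],9.6)"
```

```text
time: 10.45
position: [0.5184, -0.0224, 0.0353]
ee_rot: [-0.0, 0.645, 0.764, 0.0]
force: [0.6, -0.7, 0.2]
grip_width: 0.0402
gripper_force: 0.0
scene 0.72 1695 [212. 209.  80.  73.] [ 0.594  -0.2155  0.031 ]
top 0.65 348 [328. 252.  19.  19.] [ 0.5243 -0.0549  0.034 ]
pos [0.5061 0.0468 0.1342] yang 9.6 shift [-2.423 -0.476 -1.657] turn [-0.0007  0.      0.0004] t 11.32 F [ 0.7 -0.6 -0.1] grip 0.0402
```

```bash
python3 -m pendant '[[[0,0,-0.4],[0,0,0],0],[[-0.1,0,-0.8],[0,0,0],0],[[-0.4,-0.05,-1],[0,0,0],0],[[-0.8,-0.1,-1],[0,0,0],0],[[-1,-0.15,-1],[0,0,0],0],[[-1,-0.15,-1],[0,0,0],0]]' >/dev/null
python3 -m pendant '[[[-0.4,-0.05,-0.3],[0,0,0],0],[[-0.8,-0.1,-0.6],[0,0,0],0],[[-0.95,-0.15,-0.65],[0,0,0],0],[[-0.95,-0.15,-0.65],[0,0,0],0],[[-0.95,-0.15,-0.65],[0,0,0],0]]' >/dev/null
python3 - <<'E'
from h import *
go([.51,-.15,.3],9.6)
c=ctrl.get_image("wrist");cv2.imwrite("pics/w5.png",c["img"])
for r in ctrl.cut_out("wrist","dish")[:1]:
    ys,xs=np.nonzero(r["pixels"]);print(r["score"],len(xs),r["extent"],watz(c,xs.mean(),ys.mean(),.034))
E
```

```text
pos [ 0.5096 -0.1519  0.2998] yang 9.5 shift [ 0.018  0.007 -0.002] turn [-0.0002  0.0001 -0.001 ] t 12.23 F [-0.2  0.1 -0.5] grip -0.0002
0.9 2373 [323.6, 89.0, 52.4, 55.5] [ 0.52433568 -0.05677338  0.034     ]
```

View pics/w5.png

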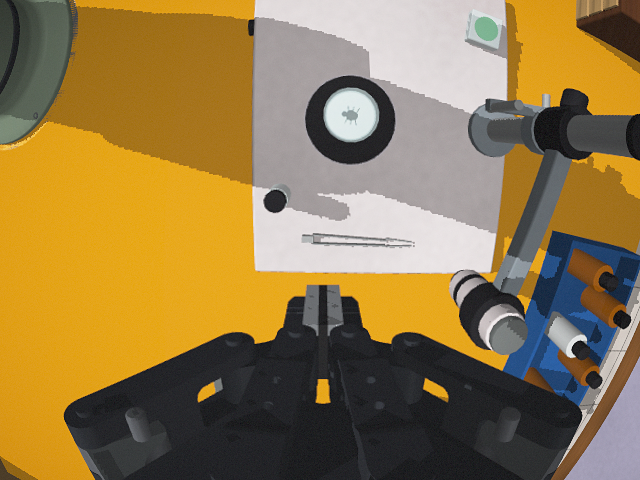

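The dish (351,115) lies well on the disc (350,120), slightly to the left of centre (up in the image). Measuring the offset with circle fits.

```bash
cat > m3.py <<'E'
from h import *
from scipy.optimize import least_squares
def circ(P):
    r=least_squares(lambda q:np.hypot(P[:,0]-q[0],P[:,1]-q[1])-q[2],[*P.mean(0),.04],loss="soft_l1",f_scale=.001);return np.round(r.x,4)
def meas(c,u0,v0):
    g=cv2.cvtColor(c["img"],cv2.COLOR_BGR2GRAY).astype(float)
    def edge(a,lo,hi,s):
        rs=np.arange(lo,hi,.25);xs=u0+rs*np.cos(a);ys=v0+rs*np.sin(a)
        v=cv2.remap(g.astype(np.float32),xs.astype(np.float32)[None],ys.astype(np.float32)[None],cv2.INTER_LINEAR)[0]
        k=np.argmax(s*np.gradient(np.convolve(np.pad(v,2,"edge"),np.ones(5)/5,"valid")));return xs[k],ys[k]
    A=np.radians(np.arange(0,360,4))
    d=np.array([watz(c,*edge(a,36,58,1),.02)[:2] for a in A])
    for z in(.034,):
        e=np.array([watz(c,*edge(a,18,37,-1),z)[:2] for a in A]);
    D,E=circ(d),circ(e);print("disc",D,"dish",E,"to go",np.round(D[:2]-E[:2],4))
if __name__=="__main__":
    c=ctrl.get_image("wrist");meas(c,350,118)
    for q in("holder","swing_arm","vial","stop_pin"):
        for r in ctrl.look_for("wrist",q)[:1]:print(q,r)
    for u,v in((508,282),(520,288),(562,152),(570,155)):print(watz(c,u,v,.177))
    print(watz(c,510,334,.206),"barrel top")
E
python3 m3.py
```

```text
disc [ 0.5256 -0.0611  0.0498] dish [ 0.5245 -0.0565  0.0299] to go [ 0.0011 -0.0046]
holder {'extent': [448.6, 92.1, 143.3, 267.9], 'score': 0.67}
swing_arm {'extent': [443.8, 92.5, 148.5, 266.5], 'score': 0.6}
vial {'extent': [261.7, 188.6, 29.6, 26.7], 'score': 0.8}
stop_pin {'extent': [248.4, 0.0, 391.6, 359.7], 'score': 0.66}
[ 0.66610077 -0.16467752  0.177     ]
[ 0.67999861 -0.16830959  0.177     ]
[ 0.6855576  -0.05147062  0.177     ]
[ 0.69446687 -0.05157917  0.177     ]
[ 0.6658465  -0.19722661  0.206     ] barrel top
```

4.7 mm short; worth one more light nudge with the same fingers.

```bash
python3 -m pendant '[[[0.4,0.05,0],[0,0,0],0.47],[[0.8,0.1,0],[0,0,0],0.47],[[1,0.15,0.2],[0,0,0],0.47],[[1,0.15,0.4],[0,0,0],0.47],[[1,0.15,0.6],[0,0,0],0.47],[[1,0.15,0.6],[0,0,0],0.47]]' >/dev/null
python3 -m pendant '[[[0.4,0.05,0],[0,0,0],0.47],[[0.8,0.1,0.2],[0,0,0],0.47],[[1,0.15,0.4],[0,0,0],0.47],[[1,0.15,0.7],[0,0,0],0.47],[[1,0.15,1],[0,0,0],0.47],[[1,0.15,1],[0,0,0],0.47]]' >/dev/null
python3 -c "
from h import *
go([.5195,-.0275,.0345],9.6)"
```

```text
pos [0.5039 0.0519 0.137 ] yang 9.7 shift [-0.809  0.026  1.026] turn [-0.0027  0.0002  0.0009] t 13.58 F [-1.2 -1.3 -1.1] grip 0.0399
```

```bash
python3 -m pendant '[[[0,0.03,0.4],[0,0,0],0.47],[[0,0.03,0.7],[0,0,0],0.47],[[0,0.03,0.99],[0,0,0],0.47],[[-0.2,0.03,0.99],[0,0,0],0.47],[[-0.4,0.03,0.99],[0,0,0],0.47],[[-0.6,0.03,0.99],[0,0,0],0.47],[[-0.68,0.03,0.99],[0,0,0],0.47],[[-0.68,0.03,0.99],[0,0,0],0.47],[[-0.68,0.03,0.99],[0,0,0],0.47]]' >/dev/null
python3 -c "
from h import *
go([.5195,-.0275,.0345],9.6);go([.5195,-.0275,.0345],9.6);ctrl.get_image('wrist');go([.5195,-.0275,.0345],9.6)"
```

```text
pos [ 0.5208 -0.0146  0.0424] yang 9.6 shift [-0.125 -0.034  0.079] turn [ 0.0005 -0.0002 -0.    ] t 14.33 F [-0.5  0.5 -0.2] grip 0.0401
pos [ 0.5208 -0.0146  0.0424] yang 9.6 shift [-0.125 -0.034  0.079] turn [ 0.0005 -0.0002 -0.    ] t 14.33 F [-0.5  0.5 -0.2] grip 0.0401
pos [ 0.5206 -0.0139  0.0421] yang 9.7 shift [-0.133 -0.034  0.076] turn [ 0.0004 -0.0003  0.0006] t 14.38 F [-0.8  1.   0.3] grip 0.0399
```

```bash
python3 -m pendant '[[[0,-0.03,0.04],[0,0,0],0.47],[[0,-0.03,0.077],[0,0,0],0.47],[[-0.03,-0.03,0.077],[0,0,0],0.47],[[-0.06,-0.03,0.077],[0,0,0],0.47],[[-0.09,-0.03,0.077],[0,0,0],0.47],[[-0.11,-0.03,0.077],[0,0,0],0.47],[[-0.125,-0.03,0.077],[0,0,0],0.47],[[-0.13,-0.03,0.077],[0,0,0],0.47],[[-0.13,-0.03,0.077],[0,0,0],0.47]]'
python3 -c "
from h import *
ctrl.get_image('wrist');go([.5195,-.0275,.0345],9.6)"
```

```text
time: 15.13
position: [0.5194, -0.0284, 0.0337]
ee_rot: [0.0, 0.645, 0.764, 0.0]
force: [0.2, 0.4, 0.6]
grip_width: 0.04
gripper_force: 0.0
pos [ 0.5194 -0.0283  0.0336] yang 9.6 shift [ 0.008  0.002 -0.009] turn [0.     0.     0.0003] t 15.18 F [ 0.2 -0.2 -0.5] grip 0.0398
```

Back off, up, over to the viewing pose.

```bash
python3 -m pendant '[[[0.1,0,0],[0,0,0],0.47],[[0.3,0,0],[0,0,0],0.47],[[0.5,0,0],[0,0,0],0.47],[[0.7,0,-0.3],[0,0,0],0.47],[[0.75,0,-0.6],[0,0,0],0.47],[[0.75,0,-0.9],[0,0,0],0.3],[[0.75,0,-1],[0,0,0],0],[[0.75,0,-1],[0,0,0],0]]' >/dev/null
python3 -m pendant '[[[0,0,-0.4],[0,0,0],0],[[-0.1,0,-0.8],[0,0,0],0],[[-0.4,-0.05,-1],[0,0,0],0],[[-0.8,-0.1,-1],[0,0,0],0],[[-1,-0.15,-1],[0,0,0],0],[[-1,-0.15,-1],[0,0,0],0]]' >/dev/null
python3 -m pendant '[[[-0.4,-0.05,-0.3],[0,0,0],0],[[-0.8,-0.1,-0.6],[0,0,0],0],[[-1,-0.15,-0.65],[0,0,0],0],[[-1,-0.15,-0.65],[0,0,0],0],[[-1,-0.15,-0.65],[0,0,0],0]]' >/dev/null
python3 - <<'E'
from h import *
from m3 import meas
go([.51,-.15,.3],9.6)
c=ctrl.get_image("wrist");r=ctrl.cut_out("wrist","dish")[0]
ys,xs=np.nonzero(r["pixels"]);print(xs.mean(),ys.mean())
meas(c,xs.mean(),ys.mean()+1)
E
```

```text
pos [ 0.5107 -0.1577  0.2982] yang 9.5 shift [ 0.077  0.006 -0.018] turn [ 0.0001  0.0001 -0.001 ] t 16.77 F [-0.4  0.7 -0. ] grip 0.0
350.81744421906694 114.9634888438134
disc [ 0.5256 -0.061   0.0497] dish [ 0.5255 -0.0626  0.0298] to go [0.0001 0.0016]
```

Dish is centred within ~1.5 mm. Now the swing arm (θ≈1.26): I approach behind the ring with shut fingers, tool x along the push direction.

```bash
cat > arc.py <<'E'
from h import *
a=np.radians(8.7);f=-np.array([np.cos(a),np.sin(a),0]);r=np.array([np.sin(a),-np.cos(a),0])
col=np.array([.5256,-.061,0])-.17*f
def T(th,d,z=.163):
    t=np.sin(th)*f-np.cos(th)*r;p=col+.17*(np.cos(th)*f+np.sin(th)*r)-d*t;p[2]=z
    return p,np.degrees(np.arctan2(t[1],t[0]))-90   # tcp, tool y angle (x along t)
E
python3 - <<'E'
from arc import *
print(ctrl.state()["qpos"]);p,y=T(1.26,.07,.3);print(p,y);go(p,y)
E
```

```text
[-0.13659912  0.33668513  0.42054617  1.78426435 -0.1559802   1.05509819
  0.50951341]
[ 0.7358532  -0.21422246  0.3       ] 80.89268218648374
pos [ 0.5106 -0.1553  0.2974] yang 9.7 shift [-0.96   2.121 -0.031] turn [-3.000e-04 -8.000e-04 -5.934e-01] t 16.87 F [-0.5  0.3 -0.4] grip -0.0003
```

```bash
python3 -m pendant '[[[-0.15,0.33,-0.05],[0,0,-0.06],0],[[-0.3,0.66,-0.1],[0,0,-0.12],0],[[-0.45,1,-0.1],[0,0,-0.18],0],[[-0.45,1,-0.1],[0,0,-0.24],0],[[-0.45,1,-0.1],[0,0,-0.3],0],[[-0.45,1,-0.1],[0,0,-0.36],0],[[-0.45,1,-0.1],[0,0,-0.42],0],[[-0.45,1,-0.1],[0,0,-0.48],0],[[-0.45,1,-0.1],[0,0,-0.54],0],[[-0.45,1,-0.1],[0,0,-0.594],0]]'
python3 - <<'E'
from arc import *
p,y=T(1.26,.07,.31);go(p,y)
E
```

```text
time: 17.7
position: [0.6171, -0.182, 0.3072]
ee_rot: [-0.001, 0.075, 0.997, 0.001]
force: [0.4, -0.5, -0.6]
grip_width: 0.0001
gripper_force: 0.0
pos [ 0.6171 -0.182   0.3072] yang 81.4 shift [-1.223 -0.141 -0.03 ] turn [ 0.0004 -0.0009  0.0043] t 17.7 F [ 0.4 -0.5 -0.6] grip 0.0001
```

```bash
python3 -m pendant '[[[-0.33,-0.05,0],[0,0,0],0],[[-0.66,-0.1,0],[0,0,0],0],[[-1,-0.14,0],[0,0,0],0],[[-1,-0.14,0],[0,0,0],0],[[-1,-0.14,0],[0,0,0],0]]' >/dev/null
python3 - <<'E'
from arc import *
c=ctrl.get_image("wrist");cv2.imwrite("pics/w6.png",c["img"])
p,y=T(1.26,.07,.163);go(p,y)
E
```

```text
pos [ 0.7135 -0.212   0.3063] yang 81.0 shift [-0.229  0.012  1.433] turn [ 0.0004 -0.0014  0.001 ] t 18.17 F [-0.1  0.1 -0.7] grip -0.0003
```

View pics/w6.png

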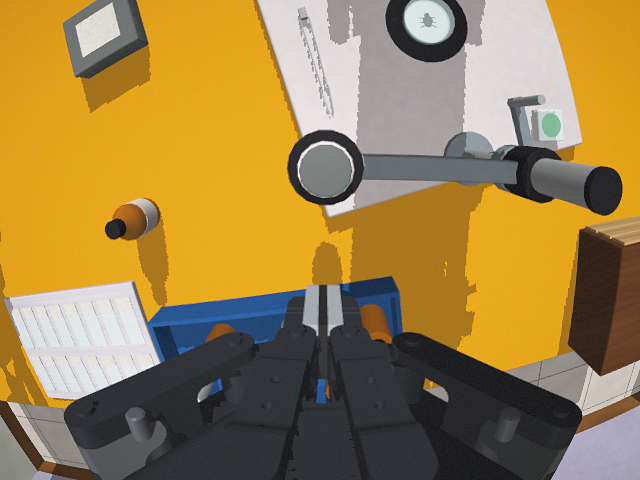

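The ring (326,168) is straight ahead of the shut fingertips (322,300), with clear space around. Back a little and down to ring height.

```bash
python3 -m pendant '[[[-0.2,0,0],[0,0,0],0],[[-0.2,0,0.3],[0,0,0],0],[[-0.2,0,0.6],[0,0,0],0],[[-0.2,0,0.9],[0,0,0],0],[[-0.2,0,1],[0,0,0],0],[[-0.2,0,1],[0,0,0],0]]' >/dev/null
python3 -m pendant '[[[0,0,0.3],[0,0,0],0],[[0,0,0.43],[0,0,0],0],[[0,0,0.43],[0,0,0],0]]'
python3 - <<'E'
from arc import *
c=ctrl.get_image("wrist")
for r in ctrl.cut_out("wrist","holder")[:1]: print(r["score"],r["extent"])
cv2.imwrite("pics/w7.png",c["img"])
def seq(ths,d):
    s=ctrl.state();q=np.array(s["ee_rot"]);R=Ro.from_quat(q[[1,2,3,0]])
    y0=R.apply([0,1,0]);y0=np.degrees(np.arctan2(y0[1],y0[0]))
    for th in ths:
        p,y=T(th,d);print(round(th,2),np.round(R.inv().apply(p-s["position"])*10,2),round((y0-y)/120,3))
go(*T(1.26,.07)); go(*T(1.26,.045)); seq(np.arange(1.26,.7,-.06),.038)
E
```

```text
time: 18.92
position: [0.7322, -0.2162, 0.1642]
ee_rot: [-0.001, 0.079, 0.997, 0.0]
force: [-0.8, -0.0, -0.6]
grip_width: -0.0
gripper_force: 0.0
0.87 [250.3, 60.9, 389.0, 167.6]
pos [ 0.7335 -0.2168  0.1671] yang 80.9 shift [-0.019  0.029  0.041] turn [-0.      0.0004  0.0003] t 19.02 F [ 0.4 -0.1  1.2] grip -0.0
pos [ 0.7335 -0.2168  0.1671] yang 80.9 shift [0.231 0.029 0.041] turn [-0.      0.0004  0.0003] t 19.02 F [ 0.4 -0.1  1.2] grip -0.0
1.26 [0.3  0.03 0.04] 0.0
1.2 [0.4  0.01 0.04] 0.029
1.14 [ 0.51 -0.    0.04] 0.058
1.08 [ 0.61 -0.01  0.04] 0.086
1.02 [ 0.72 -0.01  0.04] 0.115
0.96 [ 0.82 -0.01  0.04] 0.144
0.9 [0.92 0.   0.04] 0.172
0.84 [1.03 0.02 0.04] 0.201
0.78 [1.13 0.05 0.04] 0.229
0.72 [1.23 0.08 0.04] 0.258
```

```bash
python3 -m pendant '[[[0.15,0.03,0.04],[0,0,0],0],[[0.28,0.03,0.04],[0,0,0],0],[[0.35,0.02,0.04],[0,0,0.015],0],[[0.42,0.01,0.04],[0,0,0.035],0],[[0.51,0,0.04],[0,0,0.058],0],[[0.61,-0.01,0.04],[0,0,0.086],0],[[0.72,-0.01,0.04],[0,0,0.115],0],[[0.82,-0.01,0.04],[0,0,0.144],0],[[0.92,0,0.04],[0,0,0.172],0],[[0.92,0,0.04],[0,0,0.172],0]]'
cat >> arc.py <<'E'
def seq(ths,d):
    s=ctrl.state();q=np.array(s["ee_rot"]);R=Ro.from_quat(q[[1,2,3,0]])
    y0=R.apply([0,1,0]);y0=np.degrees(np.arctan2(y0[1],y0[0]))
    for th in ths:
        p,y=T(th,d);print(round(th,2),np.round(R.inv().apply(p-s["position"])*10,2),round((y0-y)/120,3))
E
python3 - <<'E'
from arc import *
c=ctrl.get_image("wrist");cv2.imwrite("pics/w8.png",c["img"]);go(*T(.9,.038));seq(np.arange(.84,.2,-.06),.038)
E
```

```text
time: 19.85
position: [0.642, -0.2024, 0.1635]
ee_rot: [0.001, 0.259, 0.966, 0.0]
force: [0.7, 0.7, 0.1]
grip_width: 0.0003
gripper_force: 0.0
pos [ 0.6428 -0.2025  0.1633] yang 60.3 shift [0.008 0.004 0.003] turn [ 0.0002  0.0008 -0.0001] t 19.9 F [ 1.   0.7 -0.1] grip -0.0
0.84 [ 0.11 -0.02  0.  ] 0.029
0.78 [ 0.21 -0.03  0.  ] 0.057
0.72 [ 0.32 -0.04  0.  ] 0.086
0.66 [ 0.42 -0.04  0.  ] 0.115
0.6 [ 0.53 -0.03  0.  ] 0.143
0.54 [ 0.63 -0.02  0.  ] 0.172
0.48 [ 0.73 -0.    0.  ] 0.2
0.42 [0.84 0.02 0.  ] 0.229
0.36 [0.94 0.05 0.  ] 0.258
0.3 [1.03 0.09 0.  ] 0.286
0.24 [1.13 0.13 0.  ] 0.315
```

View pics/w8.png

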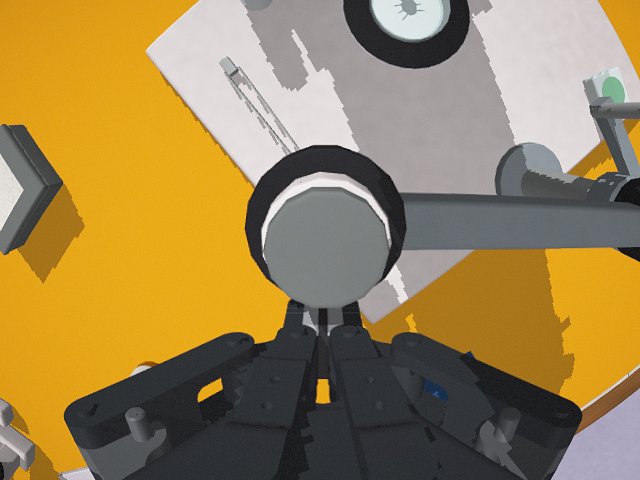

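The ring (326,240) is being pushed squarely by the fingertips, bar pointing right to the column. Continue along the arc.

```bash
python3 -m pendant '[[[0.11,-0.02,0],[0,0,0.029],0],[[0.21,-0.03,0],[0,0,0.057],0],[[0.32,-0.04,0],[0,0,0.086],0],[[0.42,-0.04,0],[0,0,0.115],0],[[0.53,-0.03,0],[0,0,0.143],0],[[0.63,-0.02,0],[0,0,0.172],0],[[0.73,0,0],[0,0,0.2],0],[[0.84,0.02,0],[0,0,0.229],0],[[0.92,0.04,0],[0,0,0.25],0],[[0.92,0.04,0],[0,0,0.25],0]]'
python3 - <<'E'
from arc import *
go(*T(.37,.038));seq([.31,.25,.19,.13,.1,.07,.04,.02,0,-.02,-.04],.038)
c=ctrl.get_image("wrist")
for r in ctrl.look_for("wrist","holder")[:1]: print(r)
E
```

```text
time: 20.73
position: [0.5648, -0.1523, 0.1623]
ee_rot: [0.0, 0.498, 0.867, 0.0]
force: [0.6, 0.8, -0.6]
grip_width: -0.0002
gripper_force: 0.0
pos [ 0.5648 -0.1523  0.1623] yang 30.3 shift [-0.007  0.    -0.007] turn [0.0004 0.     0.0033] t 20.73 F [ 0.6  0.8 -0.6] grip -0.0002
0.31 [ 0.1  -0.02 -0.01] 0.032
0.25 [ 0.2  -0.03 -0.01] 0.061
0.19 [ 0.3  -0.04 -0.01] 0.089
0.13 [ 0.41 -0.04 -0.01] 0.118
0.1 [ 0.46 -0.04 -0.01] 0.132
0.07 [ 0.51 -0.03 -0.01] 0.147
0.04 [ 0.56 -0.03 -0.01] 0.161
0.02 [ 0.6  -0.02 -0.01] 0.17
0 [ 0.63 -0.02 -0.01] 0.18
-0.02 [ 0.67 -0.01 -0.01] 0.189
-0.04 [ 0.7  -0.01 -0.01] 0.199
{'extent': [243.4, 144.0, 396.6, 169.5], 'score': 0.67}
```

Go to θ≈0.07, then creep in small steps watching the force.

```bash
python3 -m pendant '[[[0.1,-0.02,0],[0,0,0.03],0],[[0.2,-0.03,0],[0,0,0.061],0],[[0.3,-0.04,0],[0,0,0.089],0],[[0.38,-0.04,0],[0,0,0.11],0],[[0.44,-0.04,0],[0,0,0.128],0],[[0.49,-0.03,0],[0,0,0.142],0],[[0.51,-0.03,0],[0,0,0.15],0],[[0.51,-0.03,0],[0,0,0.178],0]]'
python3 -m pendant '[[[0.03,0,0],[0,0,0],0],[[0.05,0,0],[0,0,0],0],[[0.07,0,0],[0,0,0],0],[[0.08,0,0],[0,0,0],0],[[0.08,0,0],[0,0,0],0]]'
python3 -c "
from arc import *
go(*T(0,.038))"
```

```text
time: 21.5
position: [0.5367, -0.1109, 0.1618]
ee_rot: [0.0, 0.649, 0.761, 0.0]
force: [-0.3, 0.1, -0.4]
grip_width: 0.0001
gripper_force: 0.0
time: 21.92
position: [0.5349, -0.1026, 0.1616]
ee_rot: [-0.0, 0.649, 0.76, 0.0]
force: [0.4, 0.2, 0.9]
grip_width: -0.0001
gripper_force: 0.0
pos [ 0.5349 -0.1026  0.1616] yang 9.0 shift [ 0.045 -0.029 -0.014] turn [ 0.     -0.0001  0.0025] t 21.92 F [0.4 0.2 0.9] grip -0.0001
```

```bash
for i in 1 2 3; do python3 -m pendant '[[[0.01,0,0],[0,0,0],0],[[0.02,0,0],[0,0,0],0],[[0.02,0,0],[0,0,0],0]]' | grep -E "position|^force"; done
```

```text
position: [0.5345, -0.1007, 0.1616]
force: [0.0, -0.6, -0.2]
position: [0.5342, -0.0987, 0.1616]
force: [-0.3, -1.9, 0.4]
position: [0.5339, -0.0968, 0.1616]
force: [-0.8, -1.1, -0.1]
```

```bash
for i in 1 2; do python3 -m pendant '[[[0.01,0,0],[0,0,0],0],[[0.02,0,0],[0,0,0],0],[[0.02,0,0],[0,0,0],0]]' | grep -E "position|^force"; done
python3 - <<'E'
from arc import *
c=ctrl.get_image("top");u,v=proj(c,[.5256,-.061,.206]);print("barrel top expected",u,v)
for n in("top","wrist"):
  c=ctrl.get_image(n)
  for r in ctrl.cut_out(n,"holder")[:1]: print(n,r["score"],r["extent"])
E
```

```text
position: [0.5338, -0.0966, 0.1617]
force: [2.0, -13.7, -4.7]
position: [0.5338, -0.0965, 0.1618]
force: [4.3, -23.5, -8.4]
barrel top expected 342.100751331941 259.26992929370186
top 0.82 [319.1, 179.6, 19.0, 54.4]
wrist 0.84 [234.3, 148.3, 404.2, 172.5]
```

The stop is reached: the tool stops at −0.0965 and the force climbs. Back off straight, rise and check.

```bash
python3 -m pendant '[[[-0.05,0,0],[0,0,0],0],[[-0.2,0,0],[0,0,0],0],[[-0.4,0,0],[0,0,0],0],[[-0.6,0,0],[0,0,0],0],[[-0.8,0,-0.2],[0,0,0],0],[[-0.9,0,-0.5],[0,0,0],0],[[-0.9,0,-0.8],[0,0,0],0],[[-0.9,0,-1],[0,0,0],0],[[-0.9,0,-1],[0,0,0],0]]' | grep -E "position|^force"
python3 - <<'E'
from arc import *
c=ctrl.get_image("wrist");cv2.imwrite("pics/w9.png",c["img"])
r=ctrl.cut_out("wrist","dish")[:1];print([(x["score"],x["extent"]) for x in r])
def wproj(X):
    K=np.array(c["camera_matrix"]);x=np.array(c["R"])@X+c["t"];h=np.hypot(x[0],x[1]);a=np.arctan2(h,x[2]);return K[:2,2]+K[0,0]*a*x[:2]/h
for th in(0,.05):
    t=T(th,0)[0];
    print("expected barrel top",th,wproj(np.r_[t[:2],.206]),"ring top",wproj(np.r_[t[:2],.182]),"dish",wproj(np.array([.5256,-.061,.034])))
# barrel top: bright/grey disc -> measured by circles
g=cv2.cvtColor(c["img"],cv2.COLOR_BGR2GRAY)
u,v=wproj(np.r_[T(0,0)[0][:2],.206]).astype(int);s=g[max(v-60,0):v+60,u-60:u+60]
print(cv2.HoughCircles(cv2.medianBlur(s,3),cv2.HOUGH_GRADIENT,1,15,param1=80,param2=18,minRadius=15,maxRadius=45),u-60,max(v-60,0))
for n in("scene","top"):
    cc=ctrl.get_image(n);cv2.imwrite(f"pics/{n}9.png",cc["img"])
    for q in("holder","dish"):
        for r in ctrl.cut_out(n,q)[:1]:
            print(n,q,round(r["score"],2),np.round(r["extent"]))
    print(" expect barrel top",proj(cc,np.r_[T(0,0)[0][:2],.206]),proj(cc,np.r_[T(.1,0)[0][:2],.206]))
E
```

```text
position: [0.5488, -0.1824, 0.2655]
force: [-0.5, 0.2, 0.9]
[(0.9, [283.1, 81.0, 64.3, 31.2])]
expected barrel top 0 [313.63435841  32.15854812] ring top [314.31056103  43.0376789 ] dish [316.57017335  79.66144563]
expected barrel top 0.05 [313.93177082  47.37539693] ring top [314.58323934  56.76532816] dish [316.57017335  79.66144563]
[[[60.5 47.5 44.4]
  [61.5 32.5 30.8]]] 253 0
scene holder 0.75 [265. 196.  61.  88.]
scene dish 0.6 [301. 245.  25.  20.]
 expect barrel top [310.60178508 203.7994729 ] [303.51083122 201.79742183]
top holder 0.87 [319. 178.  32.  93.]
top dish 0.22 [265. 181. 129. 129.]
 expect barrel top [342.10075133 259.26992929] [348.87681578 257.75785658]
```

Barrel top measured at (314.5, 32.5) against (313.6, 32.2) expected for θ=0, and the dish is undisturbed beneath. Handing in.

```bash
python3 -c "
from station import ctrl
print(ctrl.sign_off())"
```

```text
the job is handed in; nothing more can be done
None
```

I slid the dish to within about 1.5 mm of the stage disc's centre and pushed the swing arm onto its stop pin, with the lens over the dish. I handed the job in after about 24 s of the 64 s allowed, with the robot clear of everything.

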